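Load the third gap of the creamer tray

ROBOT

A 6-joint arm with a two-finger parallel gripper is mounted at the origin on a cart in front of the work surface, level with it; the furniture and walls round the work are solid. World frame = base frame: x ahead of the robot, y to its left, z up, the work surface at z = 0. Lengths are in mm, angles in rad, forces in N, time in s.
With the tool pointing down it reaches from about 300 to 775 mm from the base axis. Payload 14.6 kg.
Tool frame: the origin (TCP) lies at the very end of the fingers, on their centre line; the grasp point (between the pads) lies 19 mm behind it; z points along the fingers, y is the line along which they close (so a half turn about z gives the same grasp; the last joint's range is limited). The gripper opens to 94 mm and grips with 3 to 60 N. Pads are 16 mm wide; open, the fingers measure 119 mm over their backs; the gripper's body (75 mm by 177 mm) begins 78 mm behind the grasp point.
Start: joints at [-1.372, 0.3, 1.521, -0, 1.321, -0.067], TCP at [144.468, -530.677, 205.446] pointing down, gripper open.
Joint ranges: [-3.03, 3.03], [-0.79, 2.21], [0.23, 2.52], [-1.04, 4.18], [0, 3.07], [-2.55, 2.55]. Speed limits (rad/s): [2.22, 2.22, 2.57, 3.14, 3.14, 3.14].

INTERFACE

Orientations are given as [roll, pitch, yaw] about the fixed x, y, z axes, in that order (R = Rz(yaw) Ry(pitch) Rx(roll)).
In Python, from cell import manip, camera, get_calibration gives the robot as it stands. The module is installed in compiled form; this text tells all that it offers.
- The arm moves only by the tool jog_arm, never from a script. Its argument "plan" is one flat list of numbers, 6 for each row, row after row: the shift along the world's x, y, z in m, then the turn, a rotation vector about the world's x, y, z in degrees. A call has 1 to 20 rows; each row is the pose to reach, as a shift and turn from the pose commanded when the call began; what a row does not reach only later rows make up. A row lasts 1/10 s, in which the tool goes at most 50 mm and 8.59 degrees, less where a joint would pass 70% of its speed; a pose out of reach is approached as far as the arm can. A call with a gripper value outside its range is refused whole. "claw" is the finger opening in m, from 0 to 0.094, set as the call begins (left out, the last holds). The fingers move at their own pace and stop on an object; "force" is the grip in N (left out, the last holds). Time passes only in rows, so rows that repeat a pose let the fingers close. It gives the time, the measured TCP pose, the force, the opening and the grip force at its end, in the units of the state.
- manip.read_state(): the state, without advancing time (a new reading comes with each control period).
- camera(name): name is "scene" or "top" or "wrist"; returns (picture, depth): 400x640x3 uint8, red, green, blue; 400x640 float32, mm along the optical axis (not along the pixel's ray), 0 where there is no reading.
- get_calibration(name): a dict with "fx", "fy", "cx", "cy" (pixels), "k1" (the pictures are not rectified: a ray, as slopes to the right and down, at radius r is drawn at 1 + k1 r^2 times it, then the intrinsics apply), "origin" and "attitude" of the camera in the world. Camera axes: x right, y down, z forward; pixel columns grow to the right and rows downward; lengths in mm; the calibration is good to about 2 mm. A picture is of the moment at which its call begins: read the wrist's pose just before it. get_calibration takes no time and is no camera call; for the wrist camera it gives the pose at the moment of the call.
- manip.sign_off(): hands the job in; it is judged then, once.
The state is a dict: "clock": time; "joints": joint angles; "qd": joint speeds; "effort": joint torques, N m; "eef_pos": TCP position; "eef_rot": TCP orientation; "wrist_force": force on the tool from outside, world axes, zero at the start; "moment": the same for the moment, N m; "finger_gap": finger opening in mm; "finger_force": force on a finger pad.
Only numpy, scipy, OpenCV 4.12 (cv2) and the standard library are available. Lean on these libraries where they do the work, as an engineer would, in place of code of your own. Each camera call takes 0.05 s, during which the arm holds its last target. There are 200 camera calls.

TASK

A sealed creamer stands loose on the front ledge of the wooden creamer tray. With a fingertip slide it along the row of gaps, count to the third gap from the left as seen from the robot, and push it into that gap, past the spring clip, until it is fully home against the back wall. Keep it standing on the tray all the way (do not pick it up or tip it over), and leave the stocked creamers, the yellow cup and the coffee jar where they are.

Things in the scene. Friction and masses are not known exactly. Their poses are not given: they have to be found in the camera images.
- creamer_tray: fixed light-wood creamer tray. Origin at its underside; +x points away from the robot, +y left along the row of gaps, z up. Floor 5 mm thick, x = -86 to +82, y = -156 to +156 mm. In front an open ledge without end walls (x = -77 to +10), behind it six gaps between seven 6 mm walls that begin with round noses at x = +10 and stand 32 mm above the table; back wall face at x = +72 mm
- gap_row (a point): middle of the row of gap mouths, on the tray's floor, at x = +10, y = 0 mm of the tray (axes as the tray's). The six gaps are 44 mm wide, open on top and in front, centred at y = +125, +75, +25, -25, -75, -125 mm. On each gap's left wall a spring-steel clip bulges 10 mm into the gap (crest 22 mm behind the mouth); a creamer pushed in bends it aside (up to 3 N) and it springs back in front
- front_rail (a point): middle of the top of the thin steel rail, a 6 mm rod along y on the ledge's front edge, at x = -80 mm of the tray, its top 13 mm above the table
- creamer_mid (a point): the loose creamer to be loaded: 37 mm across the lid, 19 mm high, tapering to the foot, 8 to 17 g, standing on the tray's ledge in front of the leftmost or of the rightmost gap; the point is on its axis, half-way up. Home in a gap this point is at about x = +53 mm of the tray, 14.5 mm above the table
- stock_a_mid (a point): stocked creamer, standing home in the first, fourth or fifth gap: sealed milk portion like the others, 37 mm across the lid, 19 mm high, tapering to the foot; point on its axis, half-way up (9.5 mm above its foot)
- stock_b_mid (a point): stocked creamer, standing home in the first, fourth or fifth gap: sealed milk portion like the others, 37 mm across the lid, 19 mm high, tapering to the foot; point on its axis, half-way up (9.5 mm above its foot)
- stock_c_mid (a point): stocked creamer, standing home in the first, fourth or fifth gap: sealed milk portion like the others, 37 mm across the lid, 19 mm high, tapering to the foot; point on its axis, half-way up (9.5 mm above its foot)
- yellow_cup: square yellow measuring cup, 59 x 59 x 31 mm, loose on the ledge at the other end from the loose creamer; origin at the centre of its underside
- coffee_jar: glass jar with a gold lid, 71 mm across, 89 mm high, on the table left of the tray; origin at the centre of its underside
Mind the look-alikes: they are no part of the job. There is more than one size of the part that bears creamer_mid; the job needs the smallest.

How it is judged (in metres and radians):
On the way:
1. the creamer stands on the ledge in front of the third gap (x of creamer_mid in the frame of creamer_tray between -0.062 and 0.002 m and y of creamer_mid in the frame of creamer_tray between 0.009 and 0.041 m and z of creamer_mid in the frame of creamer_tray below 0.02 m), for 0.05 s.
At the end, for the whole second after the job is handed in: the creamer stands upright (within 0.15 rad) on the tray's floor in the third gap from the left, behind the clip and within 6 mm of the back wall, at rest (x of creamer_mid in the frame of creamer_tray between 0.047 and 0.0585 m and y of creamer_mid in the frame of creamer_tray between 0.017 and 0.033 m and z of creamer_mid in the frame of creamer_tray between 0.011 and 0.018 m and angle between creamer_mid's own z axis and vertical below 0.15 rad and linear speed of creamer below 0.02 m/s); the robot touches nothing.
It fails at once if the creamer is lifted more than 10 mm off the tray (z of creamer_mid in the frame of creamer_tray above 0.0245 m).
It fails at once if the creamer is tipped by more than 0.6 rad (angle between creamer_mid's own z axis and vertical above 0.6 rad).
It fails at once if a stocked creamer is moved more than 12 mm (distance of any of stock_a_mid, stock_b_mid, stock_c_mid from where it was at the start of the episode above 0.012 m).
It fails at once if the yellow cup or the coffee jar is moved more than 15 mm (distance of any of yellow_cup, coffee_jar from where it was at the start of the episode above 0.015 m).
It also fails if it takes over 45 s, if anything falls off the work surface, if the arm or the gripper's body presses on something with over 40 N, if the wrist force passes 120 N, or if a joint passes its speed limit or range.

## Working session

There is one attempt and no reset: what is moved stays moved. The work goes in short steps, Python scripts to look and compute and a tool call to move; the robot and the scene stay as the last step left them, time stands still between calls to the robot, and variables do not carry over. Pictures are saved under pics/ and viewed, at most 10 in all, crops included, and the job is handed in when it is done.

Besides the shell and the picture viewer there is one more tool, called after "Call:" by a JSON object that holds its "name" and its "arguments". jog_arm: Moves the arm, as the interface text tells. Its arguments: {"type":"object","properties":{"plan":{"type":"array"},"claw":{"type":"number"},"force":{"type":"number"}},"required":["plan"]}

```bash
mkdir -p pics; cat > h.py <<'E'
import numpy as np, cv2
from scipy.spatial.transform import Rotation as R
from cell import manip, camera, get_calibration
def rot(c):
    a=np.array(c["attitude"],float)
    if a.shape==(3,3): return a
    return R.from_euler('xyz',a).as_matrix() if a.size==3 else R.from_quat(a).as_matrix()
def ray(c,u,v):
    K=np.array([[c["fx"],0,c["cx"]],[0,c["fy"],c["cy"]],[0,0,1.]])
    p=cv2.undistortPoints(np.array([[[u,v]]],float),K,np.array([c["k1"],0,0,0.]))[0,0]
    return rot(c)@np.array([p[0],p[1],1.])
def onz(c,u,v,z):
    d=ray(c,u,v);o=np.array(c["origin"],float);return o+d*(z-o[2])/d[2]
E
python3 - <<'E'
from h import *
for n in("top","scene"):
    c=get_calibration(n);print(n,c)
    p,d=camera(n);np.save(n+"_d.npy",d);cv2.imwrite(f"pics/{n}0.png",p[:,:,::-1])
print(manip.read_state())
E
```

```text
top {'fx': 445.80617976230315, 'fy': 445.80617976230315, 'cx': 315.1567113852139, 'cy': 202.80128076849758, 'k1': -0.013642073916786249, 'origin': array([ 300.22137736,   78.75414018, 1088.50673967]), 'attitude': array([-2.92243787, -0.0032508 , -1.55032111])}
scene {'fx': 459.9701212049731, 'fy': 459.9701212049731, 'cx': 319.12557545566176, 'cy': 192.44393160499368, 'k1': -0.08233471002291204, 'origin': array([139.08368185, 731.38429251, 937.6067328 ]), 'attitude': array([-2.45632079,  0.00655976, -2.61602243])}
{'clock': 0.1, 'joints': array([-1.37158759e+00,  3.00411632e-01,  1.52153604e+00,  4.20907165e-06,
        1.32066024e+00, -6.65834096e-02]), 'qd': array([-0.00049575, -0.00062479, -0.00236402, -0.00039074,  0.00117036,
        0.00043042]), 'effort': array([-4.31463950e-04, -5.32641864e+01, -3.53283978e+01,  7.08699413e-02,
        2.34992226e-02, -7.12502151e-05]), 'eef_pos': array([ 144.43146359, -530.45632199,  204.93799325]), 'eef_rot': array([-3.14057992e+00, -7.16169949e-05,  2.65791068e-01]), 'wrist_force': array([ 0.13234342, -0.18439061, -0.48892666]), 'moment': array([ 0.03159089, -0.0428296 , -0.02326027]), 'finger_force': 0.0, 'finger_gap': 94.1089496796168}
```

View pics/top0.png

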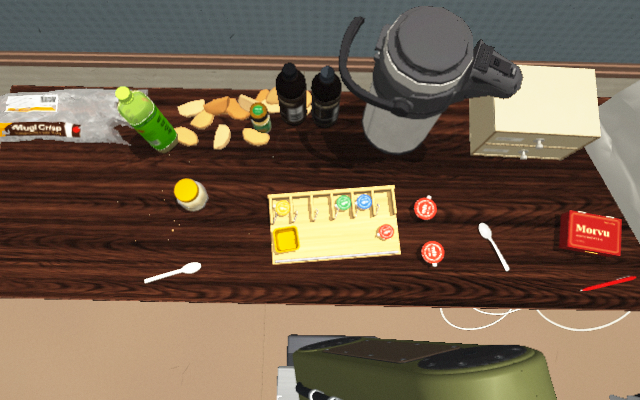

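View pics/scene0.png

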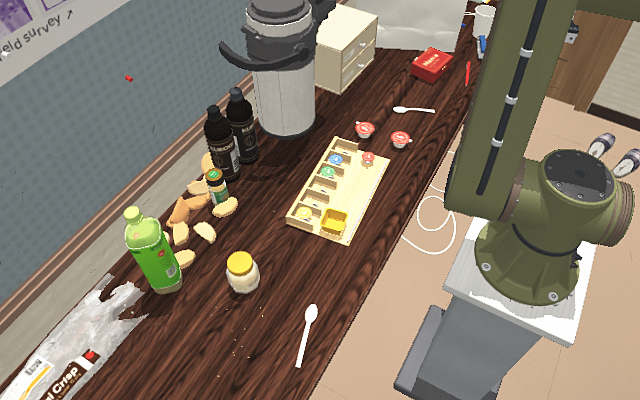

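The top view shows the tray at px x 268-400, y 186-264. The loose red creamer is near (385,232) by the rightmost gap. Stocked creamers sit in gaps 1, 4 and 5 at (282,208), (343,202) and (364,201). The yellow cup is at (286,240), and the larger red look-alikes stand off the tray at (425,208) and (432,252). The scene view agrees with this.

```bash
python3 - <<'E'
from h import *
p=cv2.imread("pics/top0.png");x0,y0=260,180
cr=cv2.resize(p[180:272,260:408],None,fx=5.4,fy=5.4,interpolation=cv2.INTER_CUBIC);cv2.imwrite("pics/crop0.png",cr)
c=get_calibration("top")
hsv=cv2.cvtColor(p,cv2.COLOR_BGR2HSV)
m=((hsv[...,0]<9)|(hsv[...,0]>172))&(hsv[...,1]>110)&(hsv[...,2]>110)
m[:, :372]=0;m[:,399:]=0;m[:222]=0;m[:244]*=1;m[244:]=0
v,u=np.nonzero(m);print("creamer px",u.mean(),v.mean(),u.min(),u.max(),v.min(),v.max(),onz(c,u.mean(),v.mean(),24))
# tray mask (light wood)
t=((hsv[...,0]>10)&(hsv[...,0]<32)&(hsv[...,2]>120)&(hsv[...,1]>40)).astype(np.uint8)
t[:180]=0;t[272:]=0;t[:,:255]=0;t[:,410:]=0
cs,_=cv2.findContours(cv2.morphologyEx(t,cv2.MORPH_CLOSE,np.ones((5,5))),0,1);k=max(cs,key=cv2.contourArea)
q=cv2.approxPolyDP(cv2.convexHull(k),4,True)[:,0];print(q)
for a in q: print(a,[onz(c,*a,z).round(1)[:2] for z in(5,13,32)])
E
```

```text
Traceback (most recent call last):
numpy._core._exceptions._UFuncOutputCastingError: Cannot cast ufunc 'multiply' output from dtype('int64') to dtype('bool') with casting rule 'same_kind'
```

View pics/crop0.png

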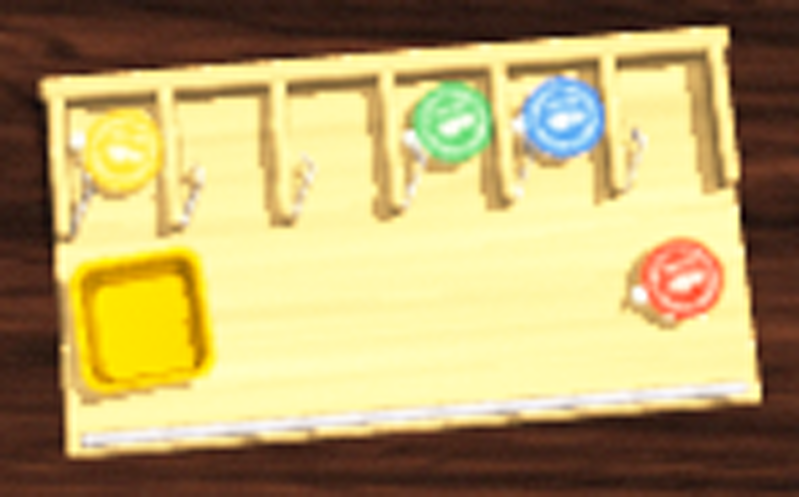

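The crop (5.4x) shows the tray corners at about (42,78), (728,28), (760,403) and (68,455). The loose creamer's lid is at (682,278) with its pull tab on the left. The third gap lies between the walls at (282) and (388) and is empty.

```bash
python3 - <<'E'
from h import *
c=get_calibration("top")
P=lambda x,y,z:onz(c,260+x/5.4-.4,180+y/5.4-.4,z)[:2]
bl,br,fr,fl=P(42,78,32),P(728,28,32),P(760,400,5),P(66,452,5)
print(bl,br,fr,fl, "W",np.linalg.norm(bl-br),np.linalg.norm(fl-fr),"D",np.linalg.norm(bl-fl),np.linalg.norm(br-fr))
# fit rigid: tray pts back x=82?; use all 4
T=np.array([[82,156],[82,-156],[-86,-156],[-86,156.]]);W=np.array([bl,br,fr,fl])
Tc,Wc=T-T.mean(0),W-W.mean(0);H=Tc.T@Wc;th=np.arctan2(H[0,1]-H[1,0],H[0,0]+H[1,1])
Rm=np.array([[np.cos(th),-np.sin(th)],[np.sin(th),np.cos(th)]]);o=W.mean(0)-Rm@T.mean(0)
print("th",np.degrees(th),"o",o,"res",(W-(T@Rm.T+o)).round(1).tolist())
inv=lambda w:((np.array(w)-o)@Rm).round(1)
print("creamer",P(682,278,24),inv(P(682,278,24)))
for n,a in dict(s1=(124,152),s4=(453,123),s5=(563,117)).items(): print(n,inv(P(*a,24)))
print("noses",[inv(P(a,b,32)) for a,b in((170,228),(282,222),(388,215),(500,206),(610,200))])
print("rail",inv(P(82,440,13)),inv(P(745,387,13)), "cup top",[inv(P(a,b,31)) for a,b in((75,262),(200,248),(213,378),(88,390))])
E
```

```text
[554.96133939 197.05306617] [ 584.94187559 -113.28126514] [ 419.26939849 -129.49258515] [389.56384249 181.82643669] W 311.77913615061686 312.7330385765339 D 166.0969061318837 166.46373949028526
th 5.470937598685147 o [489.17500337  34.21709483] res [[-1.0, -0.3], [-0.7, -0.0], [0.8, -0.2], [0.9, 0.5]]
creamer [471.02382378 -92.04495155] [ -30.1 -124. ]
s1 [ 45.9 121.4]
s4 [ 48.2 -28.1]
s5 [ 47.3 -78.1]
noses [array([  8.1, 102.5]), array([ 7.1, 52.6]), array([6.8, 5.2]), array([  7.1, -45. ]), array([  6.2, -94.3])]
rail [-81.  148.4] [ -79.6 -148.7] cup top [array([ -3.9, 145.6]), array([-1.7, 89.8]), array([-59.9,  88. ]), array([-61.1, 143.1])]
```

Call:
{"name": "jog_arm", "arguments": {"plan": [0.03,0.036,0,0,0,8,0.06,0.072,0,0,0,16,0.09,0.11,0,0,0,24,0.12,0.147,0,0,0,32,0.15,0.184,0,0,0,40,0.18,0.22,0,0,0,48,0.21,0.257,0,0,0,56,0.24,0.294,0,0,0,64,0.27,0.33,-0.02,0,0,72,0.3,0.367,-0.04,0,0,80.3,0.326,0.4,-0.055,0,0,80.3,0.326,0.4,-0.055,0,0,80.3,0.326,0.4,-0.055,0,0,80.3], "claw": 0.0}}

```text
clock: 1.4
eef_pos: [470.4, -130.2, 150.0]
eef_rot: [-3.14, -0.0, 1.669]
wrist_force: [-0.7, -0.5, 0.5]
finger_gap: 0.4
finger_force: 0.0
```

```bash
python3 - <<'E'
from h import *
c=get_calibration("wrist");p,d=camera("wrist");np.save("w1.npy",d)
import pickle;pickle.dump(c,open("w1.pkl","wb"))
print(c["origin"],rot(c)[:,2]);s=manip.read_state();print(s["eef_pos"],s["eef_rot"],s["finger_gap"],s["clock"])
cv2.imwrite("pics/w1.png",p[:,:,::-1])
E
```

```text
[464.75259573 -65.54851396 329.21328985] [ 0.01975056 -0.22654863 -0.97379959]
[ 470.21793177 -130.98774506  150.52062874] [-3.14125557e+00  5.64081256e-05  1.66751441e+00] 0.3583387871789321 1.45
```

View pics/w1.png

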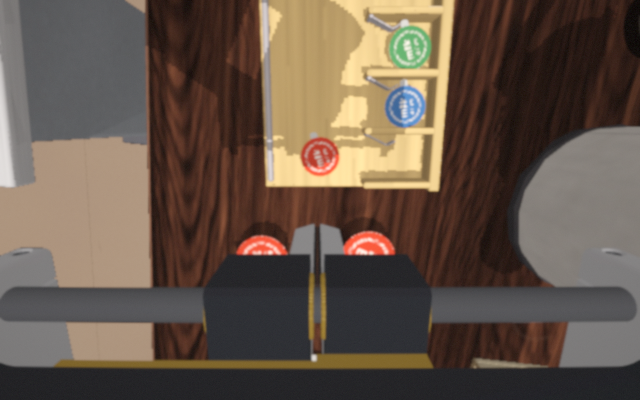

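The wrist view has image-up as world +y. The creamer lid is at (320,157), the blue stock at (405,106) and the green at (410,47). The tray's right end is at row 188, the rail at column 268, and the fingertips are near (317,228).

```bash
python3 - <<'E'
from h import *;import pickle
c=pickle.load(open("w1.pkl","rb"));p=cv2.imread("pics/w1.png");hsv=cv2.cvtColor(p,cv2.COLOR_BGR2HSV)
th=np.radians(5.471);Rm=np.array([[np.cos(th),-np.sin(th)],[np.sin(th),np.cos(th)]]);o=np.array([489.2,34.2])
inv=lambda w:((np.array(w)-o)@Rm).round(1)
for n,(u,v,lo,hi) in dict(red=(320,157,0,9),blue=(405,106,95,125),green=(410,47,50,85)).items():
    h=hsv[...,0];m=(((h>=lo)&(h<=hi))|((n=="red")&(h>172)))&(hsv[...,1]>110)
    m=m.astype(np.uint8);w=np.zeros_like(m);cv2.circle(w,(u,v),24,1,-1);k,_=cv2.findContours(m*w,0,2)
    k=cv2.convexHull(max(k,key=cv2.contourArea));(x,y),r=cv2.minEnclosingCircle(k)
    print(n,(x,y),r,onz(c,x,y,24).round(1),inv(onz(c,x,y,24)[:2]))
for n,a in dict(FR=(266,188,5),BR=(440,191,32),wall5=(438,131,32),wall4=(437,72,32),wall3=(441,10,32),nose4=(368,72,32),nose5=(366,131,32),nose3=(370,9,32),railtop=(265,3,13),railbot=(270,180,13)).items():print(n,inv(onz(c,*a)[:2]))
E
```

```text
red (319.55340576171875, 156.019287109375) 19.137842178344727 [469.2 -93.4  24. ] [ -32.1 -125.1]
blue (404.3507385253906, 106.24626922607422) 19.799955368041992 [541.9 -40.5  24. ] [ 45.3 -79.4]
green (400.0, 49.5) 0.5001000165939331 [530.4   6.9  24. ] [ 38.4 -31.1]
FR [ -86.9 -159.8]
BR [  82.  -156.8]
wall5 [  75.2 -101.3]
wall4 [ 70.  -50.9]
wall3 [69.2 -1.7]
nose4 [  9.7 -51.2]
nose5 [   9.8 -101.6]
nose3 [ 9.5 -1.3]
railtop [-81.3   9.4]
railbot [ -81.4 -150.1]
```

Call:
{"name": "jog_arm", "arguments": {"plan": [0.003,0.002,-0.04,0,0,0,0.003,0.002,-0.08,0,0,0,0.003,0.002,-0.11,0,0,0,0.003,0.002,-0.13,0,0,0,0.003,0.002,-0.138,0,0,0,0.003,0.002,-0.138,0,0,0,0.003,0.002,-0.138,0,0,0]}}

```text
clock: 2.15
eef_pos: [473.9, -129.4, 13.7]
eef_rot: [3.14, 0.001, 1.666]
wrist_force: [0.0, -0.7, 0.8]
finger_gap: 0.4
finger_force: 0.0
```

Call:
{"name": "jog_arm", "arguments": {"plan": [-0.0004,0.004,0,0,0,0,-0.0008,0.008,0,0,0,0,-0.0011,0.011,0,0,0,0,-0.0014,0.014,0,0,0,0,-0.0017,0.017,0,0,0,0,-0.002,0.02,0,0,0,0,-0.0024,0.024,0,0,0,0,-0.0028,0.028,0,0,0,0,-0.0032,0.032,0,0,0,0,-0.0036,0.036,0,0,0,0,-0.004,0.04,0,0,0,0,-0.004,0.04,0,0,0,0]}}

```text
clock: 3.35
eef_pos: [469.4, -88.2, 12.4]
eef_rot: [-3.141, -0.0, 1.668]
wrist_force: [0.1, -0.1, 0.4]
finger_gap: 0.2
finger_force: 0.0
```

```bash
cat >> h.py <<'E'
th=np.radians(5.471);Rm=np.array([[np.cos(th),-np.sin(th)],[np.sin(th),np.cos(th)]]);o=np.array([489.0,33.4])
inv=lambda w:((np.array(w)-o)@Rm).round(1)
def red(cam,png):
    c=get_calibration(cam);p,d=camera(cam);p=np.ascontiguousarray(p[:,:,::-1]);cv2.imwrite(png,p)
    hsv=cv2.cvtColor(p,cv2.COLOR_BGR2HSV);h=hsv[...,0]
    m=(((h<=9)|(h>172))&(hsv[...,1]>110)).astype(np.uint8)
    for k in cv2.findContours(m,0,2)[0]:
        if cv2.contourArea(k)<40: continue
        (x,y),r=cv2.minEnclosingCircle(k);w=onz(c,x,y,24);t=inv(w[:2])
        if -85<t[0]<80 and abs(t[1])<160: print(cam,(round(x),round(y)),"r",round(r,1),"tray",t,"area",cv2.contourArea(k))
    s=manip.read_state();print("tcp",s["eef_pos"].round(1),"tray",inv(s["eef_pos"][:2]),s["clock"],s["wrist_force"].round(1))
E
python3 -c "
from h import *
red('wrist','pics/w2.png');red('top','pics/t2.png')"
```

```text
wrist (317, 196) r 34.1 tray [-30.6 -91.1] area 3496.5
tcp [469.5 -88.5  12.5] tray [ -31.1 -119.4] 3.4 [ 0.3  0.2 -0.3]
top (320, 227) r 329.9 tray [-8.  35.9] area 85705.5
tcp [469.5 -88.6  12.4] tray [ -31.1 -119.6] 3.45 [-0.2 -0.   0.1]
```

View pics/w2.png

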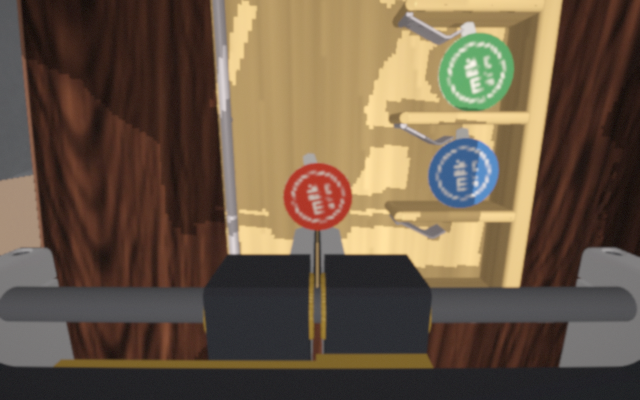

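The creamer at (317,196) stands upright and centred ahead of the fingertip, so I'm continuing the slide.

Call:
{"name": "jog_arm", "arguments": {"plan": [-0.0004,0.004,0,0,0,0,-0.001,0.01,0,0,0,0,-0.0015,0.016,0,0,0,0,-0.002,0.022,0,0,0,0,-0.0027,0.028,0,0,0,0,-0.0033,0.034,0,0,0,0,-0.0038,0.04,0,0,0,0,-0.0044,0.046,0,0,0,0,-0.005,0.052,0,0,0,0,-0.0056,0.058,0,0,0,0,-0.0061,0.064,0,0,0,0,-0.0067,0.07,0,0,0,0,-0.0073,0.076,0,0,0,0,-0.0078,0.082,0,0,0,0,-0.0084,0.088,0,0,0,0,-0.009,0.094,0,0,0,0,-0.0096,0.1,0,0,0,0,-0.01,0.105,0,0,0,0,-0.0105,0.109,0,0,0,0,-0.0105,0.109,0,0,0,0]}}

```text
clock: 5.45
eef_pos: [458.9, 20.7, 12.4]
eef_rot: [-3.142, -0.0, 1.668]
wrist_force: [-0.7, -0.1, -0.5]
finger_gap: 0.1
finger_force: 0.0
```

```bash
python3 -c "
from h import *
red('wrist','pics/w3.png')"
```

```text
wrist (317, 196) r 34.2 tray [-30.7  18.4] area 3500.0
tcp [459.   20.5  12.5] tray [-31.1 -10. ] 5.5 [-0.8 -0.2 -0.4]
```

View pics/w3.png

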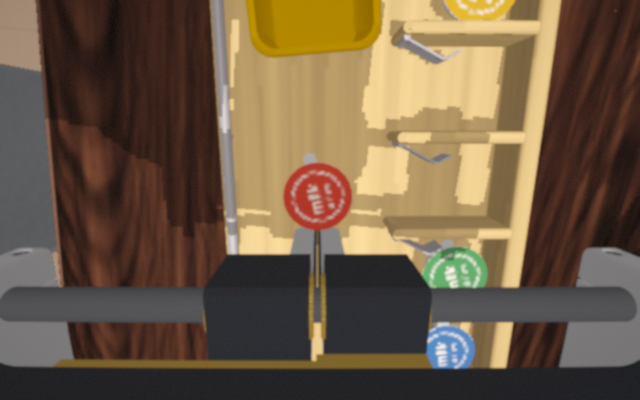

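The creamer at (317,196) is almost in front of gap 3, whose wall noses are at (393,136) and (388,230). Next I'll work out the remaining offset.

```bash
python3 -c "
from h import *
c=get_calibration('wrist')
for a in [(393,136,32),(388,230,32),(520,137,32),(505,233,32)]: print(a,inv(onz(c,*a)[:2]))"
```

```text
(393, 136, 32) [ 6.2 50. ]
(388, 230, 32) [6.3 1.8]
(520, 137, 32) [68.8 49.8]
(505, 233, 32) [68.1  0.2]
```

Call:
{"name": "jog_arm", "arguments": {"plan": [-0.0002,0.002,0,0,0,0,-0.0004,0.004,0,0,0,0,-0.0004,0.0045,0,0,0,0,-0.0004,0.0045,0,0,0,0,0,-0.002,0,0,0,0,0.001,-0.01,0,0,0,0,0.001,-0.01,0.0045,0,0,0,-0.009,-0.011,0.0045,0,0,0,-0.019,-0.012,0.0045,0,0,0,-0.029,-0.013,0.0045,0,0,0,-0.038,-0.0137,0.0045,0,0,0,-0.038,-0.0137,0.0045,0,0,0,-0.039,-0.003,0.0045,0,0,0,-0.04,0.008,0.0045,0,0,0,-0.041,0.018,0.0045,0,0,0,-0.042,0.0286,0.0045,0,0,0,-0.042,0.0286,0.0045,0,0,0,-0.042,0.0286,0.0045,0,0,0]}}

```text
clock: 7.3
eef_pos: [417.0, 49.3, 16.9]
eef_rot: [-3.142, 0.0, 1.668]
wrist_force: [-1.0, 0.3, 0.5]
finger_gap: 0.3
finger_force: 0.0
```

```bash
python3 -c "
from h import *
red('wrist','pics/w4.png')"
```

```text
wrist (384, 243) r 32.6 tray [-31.4  22.3] area 1902.0
tcp [417.   49.   16.9] tray [-70.2  22.4] 7.35 [-0.7 -0.5 -0.4]
```

View pics/w4.png

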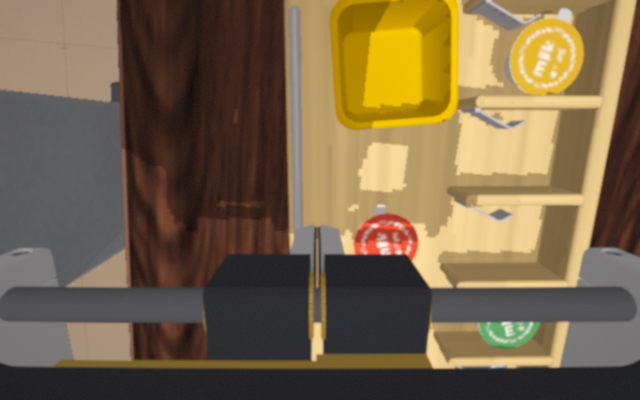

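Call:
{"name": "jog_arm", "arguments": {"plan": [0.004,0.0004,0,0,0,0,0.008,0.0008,0,0,0,0,0.012,0.0011,-0.001,0,0,0,0.016,0.0015,-0.003,0,0,0,0.02,0.0019,-0.003,0,0,0,0.024,0.0023,-0.003,0,0,0,0.028,0.0027,-0.003,0,0,0,0.032,0.0031,-0.003,0,0,0,0.036,0.0034,-0.003,0,0,0,0.04,0.0038,-0.003,0,0,0,0.044,0.0042,-0.003,0,0,0,0.048,0.0046,-0.003,0,0,0,0.05,0.0048,-0.003,0,0,0,0.05,0.0048,-0.003,0,0,0]}}

```text
clock: 8.75
eef_pos: [467.1, 53.7, 13.9]
eef_rot: [-3.142, -0.0, 1.667]
wrist_force: [-0.1, -0.1, 0.2]
finger_gap: 0.7
finger_force: 0.1
```

```bash
python3 -c "
from h import *
red('wrist','pics/w5.png')"
```

```text
wrist (370, 242) r 33.4 tray [10.2 24.1] area 1646.0
tcp [467.   53.7  13.9] tray [-20.   22.3] 8.8 [ 0.1 -0.   0.9]
```

View pics/w5.png

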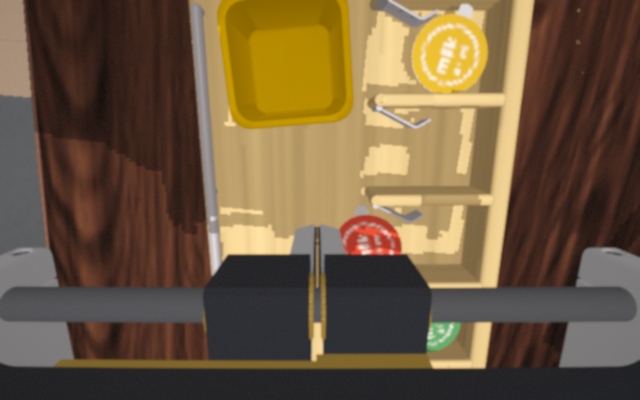

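Call:
{"name": "jog_arm", "arguments": {"plan": [0.003,0.0003,0,0,0,0,0.006,0.0006,0,0,0,0,0.009,0.0008,0,0,0,0,0.012,0.0011,0,0,0,0,0.015,0.0014,0,0,0,0,0.018,0.0017,0,0,0,0,0.021,0.002,0,0,0,0,0.024,0.0023,0,0,0,0,0.027,0.0026,0,0,0,0,0.03,0.0029,0,0,0,0,0.033,0.0032,0,0,0,0,0.035,0.0034,0,0,0,0,0.037,0.0036,0,0,0,0,0.039,0.0038,0,0,0,0,0.039,0.0038,0,0,0,0]}}

```text
clock: 10.3
eef_pos: [506.1, 57.5, 13.9]
eef_rot: [3.142, 0.0, 1.667]
wrist_force: [-0.8, -0.1, 0.6]
finger_gap: 0.7
finger_force: 0.0
```

```bash
python3 -c "
from h import *
red('wrist','pics/w6.png')"
```

```text
wrist (373, 244) r 32.4 tray [51.1 22.4] area 1824.5
tcp [506.   57.5  13.9] tray [19.2 22.4] 10.35 [-0.4 -0.  -0.8]
```

View pics/w6.png

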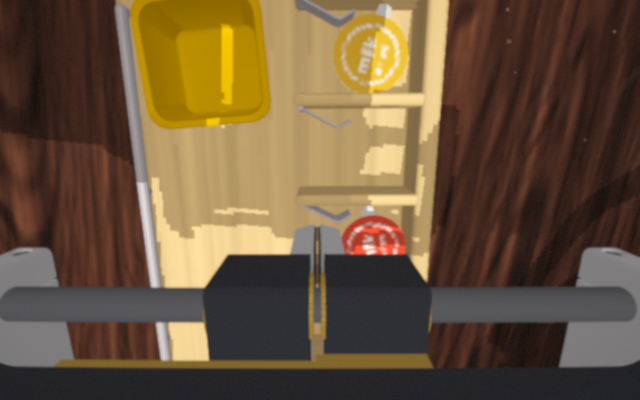

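The creamer at (373,244) is past the clip and about 8 px short of the back wall. I'll press on in small steps until the force rises.

Call:
{"name": "jog_arm", "arguments": {"plan": [0.001,0.0001,0,0,0,0,0.002,0.0002,0,0,0,0,0.002,0.0002,0,0,0,0]}}

```text
clock: 10.65
eef_pos: [508.0, 57.7, 13.9]
eef_rot: [-3.141, -0.0, 1.667]
wrist_force: [-1.9, -1.0, 0.2]
finger_gap: 0.3
finger_force: 0.2
```

Call:
{"name": "jog_arm", "arguments": {"plan": [0.0005,0,0,0,0,0,0.001,0.0001,0,0,0,0,0.001,0.0001,0,0,0,0]}}

```text
clock: 10.95
eef_pos: [508.6, 57.8, 13.8]
eef_rot: [-3.141, -0.0, 1.667]
wrist_force: [-3.2, 0.3, 0.8]
finger_gap: 0.2
finger_force: 1.7
```

```bash
python3 -c "
from h import *
red('wrist','pics/w7.png')"
```

```text
wrist (372, 244) r 32.6 tray [53.  22.8] area 1808.0
tcp [508.6  57.8  13.8] tray [21.8 22.4] 11.0 [-3.3 -0.5  1.1]
```

The force rose to 3 N with the creamer at x = 53, so it is against the wall. I'm backing straight out, then up and away to the right.

Call:
{"name": "jog_arm", "arguments": {"plan": [-0.005,-0.0005,0,0,0,0,-0.015,-0.0014,0,0,0,0,-0.03,-0.0029,0,0,0,0,-0.04,-0.004,0,0,0,0,-0.04,-0.004,0.04,0,0,0,-0.04,-0.004,0.09,0,0,0,-0.04,-0.004,0.13,0,0,0,-0.04,-0.03,0.15,0,0,0,-0.04,-0.06,0.15,0,0,0,-0.04,-0.06,0.15,0,0,0,-0.04,-0.06,0.15,0,0,0]}}

```text
clock: 12.1
eef_pos: [468.6, -2.4, 163.9]
eef_rot: [3.141, -0.0, 1.666]
wrist_force: [0.6, -0.3, -0.6]
finger_gap: 0.6
finger_force: 0.0
```

```bash
python3 -c "
from h import *
red('wrist','pics/w8.png')"
```

```text
wrist (395, 136) r 19.6 tray [52.6 21.1] area 1098.0
tcp [468.7  -1.9 163.8] tray [-23.6 -33.2] 12.15 [-0.1 -0.  -0.5]
```

View pics/w8.png

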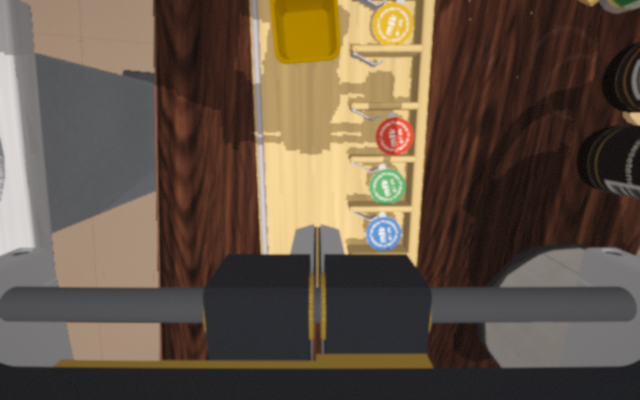

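The red creamer at (395,136) stands home in the third gap, behind the clip. The stocked creamers and the cup look unmoved.

```bash
python3 -c "
from h import *
print(manip.sign_off())"
```

```text
the job is handed in; nothing more can be done
None
```

I slid the creamer along the ledge and pushed it into the third gap; it stood against the back wall at about x = 53, y = 21 mm of the tray, and I handed the job in after about 12 s (no verdict came back).

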